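# Clamp an axle beam in the slip-clutch glue press

## Robot

A 6-joint arm with a two-finger parallel gripper is mounted at the origin on the work surface. World frame = base frame: x ahead of the robot, y to its left, z up, the work surface at z = 0. Lengths are in mm, angles in rad, forces in N, time in s.
With the tool pointing down it reaches from about 300 to 775 mm from the base axis. Payload 14.6 kg.
Tool frame: the origin (TCP) lies at the very end of the fingers, on their centre line; the grasp point (between the pads) lies 19 mm behind it; z points along the fingers, y is the line along which they close (so a half turn about z gives the same grasp; the last joint's range is limited). The gripper opens to 94 mm and grips with 3 to 60 N. Pads are 16 mm wide; open, the fingers measure 119 mm over their backs; the gripper's body (75 mm by 177 mm) begins 78 mm behind the grasp point.
Start: joints at [1.205, 0.3, 1.521, -0, 1.321, -0.067], TCP at [161.903, 525.62, 205.446] pointing down, gripper open.
Joint ranges: [-3.03, 3.03], [-0.79, 2.21], [0.23, 2.52], [-1.04, 4.18], [0, 3.07], [-2.55, 2.55]. Speed limits (rad/s): [2.22, 2.22, 2.57, 3.14, 3.14, 3.14].

## Interface

Orientations are given as [roll, pitch, yaw] about the fixed x, y, z axes, in that order (R = Rz(yaw) Ry(pitch) Rx(roll)).
In Python, from cell import manip, eyes, ticket gives the robot as it stands. The module is installed in compiled form; this text tells all that it offers.
- The arm moves only by the tool arm_command, never from a script. Its argument "plan" is a list of rows, each a list of 5 numbers: the opening, from -1 (shut) to 1 (fully open), then the shift along the tool's x, y, z in m, then the turn about the tool's z in rad. In form: [[jaw, dx, dy, dz, roll], ...]. A call has 1 to 20 rows; each row shifts and turns the commanded pose from where the row before left it, along the tool's axes as they then stand; what a row does not reach is not made up. A row lasts 1/8 s, in which the tool goes at most 62.5 mm and 10.7 degrees, less where a joint would pass 70% of its speed; a pose out of reach is approached as far as the arm can. A call is refused whole if a number of a shift passes 0.0625 or a number of a turn 0.188, either way. A call with a gripper value outside its range is refused whole. The fingers move at their own pace and stop on an object; "newtons" is the grip in N (left out, the last holds). Time passes only in rows, so rows that do not move let the fingers close. It gives the time, the measured TCP pose, the force, the opening and the grip force at its end, in the units of the state.
- manip.read_state(): the state, without advancing time (a new reading comes with each control period).
- eyes.camera(name): name is "scene" or "top" or "wrist"; returns a dict with "img" (384x512x3 uint8, blue, green, red), "z_map" (384x512 float32, mm along the optical axis (not along the pixel's ray), 0 where there is no reading), "fx", "fy", "cx", "cy" (pixels), "dist" ([k1, k2, p1, p2, k3] as OpenCV has them; the pictures are not rectified), "eye" and "orientation" of the camera in the world. Camera axes: x right, y down, z forward; pixel columns grow to the right and rows downward; lengths in mm; the calibration is good to about 2 mm. A picture is of the moment at which its call begins.
- ticket.sign_off(): hands the job in; it is judged then, once.
The state is a dict: "clock": time; "joints": joint angles; "qd": joint speeds; "effort": joint torques, N m; "eef_pos": TCP position; "eef_rot": TCP orientation; "wrist_force": force on the tool from outside, world axes, zero at the start; "moment": the same for the moment, N m; "finger_gap": finger opening in mm; "finger_force": force on a finger pad.
Only numpy, scipy, OpenCV 4.12 (cv2) and the standard library are available. Lean on these libraries where they do the work, as an engineer would, in place of code of your own. Each camera call takes 0.05 s, during which the arm holds its last target. There are 200 camera calls.

## Task

Slide the plywood axle beam along the glue press's guides until its end rests against the stop, pushing gently, then clamp it by turning the press's black thumbscrew cap clockwise until its drag clutch just slips. Stop at the first slip - let it slip by some 10 to 25 degrees, under a twelfth of a turn in all - and leave the beam clamped, without disturbing the other things on the table.

Things in the scene. Friction and masses are not known exactly. Their poses are not given: they have to be found in the camera images.
- press: grey C-frame glue press, fixed. Origin on the table below its vertical screw axis; x runs along the guides towards the stop, z up. Base plate x -190 to +95 mm, 120 mm wide, top at 15 mm. Two rails on it, 10 mm high, 12 mm wide, 43 mm apart, x -190 to +60. Overhanging arm, 50 mm wide, x -28 to +88, 91 to 117 mm high (boss round the screw to 125); column behind the stop
- stop: steel end stop on the press before its column, sprung (gives 1 mm per 4 N, at most 4 mm), 50 mm wide, 16 to 48 mm above the table; axes as the press. Its origin is the middle of its underside; the face that meets the beam is 4 mm before it, at x = +40 mm in the press's frame. The beam must not be pressed against it with more than 25 N
- beam_center (a point): centre of the loose plywood beam, 150 x 40 x 36 mm, about 0.16 kg, lying flat on the base plate between the rails (1.5 mm play each side), top 51 mm above the table; x along it. It starts 25 to 60 mm short of the stop; home, its centre is at x = -35 mm in the press's frame. Its near (-x) end sticks out of the press and can be pushed from above, above the rails
- beam: the same beam; origin at the centre of its underside, x along its length towards the stop, z up
- cap_center (a point): centre of the thumbscrew cap, a black fluted upright cylinder 36 mm across, 30 mm high, on the screw axis; its axes do not turn with it. Gripped from above anywhere round its side. Clockwise from above lowers it, spindle and foot by 8 mm a turn; back unscrews. Below it are 6 mm of thin shaft, then a collar 25 mm across, 14 mm high
- screw: the screw unit (cap, spindle, foot, pin) as it moves up and down in the arm; axes as the press, not turning; origin on the screw axis. Cap underside at z = +148 mm in it. The foot, 44 mm across, is screwed out differently each time: its underside starts 1.5 to 4.6 mm above the beam's top. Free, the cap takes about 0.03 N m; bearing on the beam, torque climbs to 0.25 N m over 0.6 to 1 rad
- pin_top (a point): top of the 8 mm steel pin in the middle of the cap's top. At 0.25 N m the clutch in the cap slips: the cap turns on at that torque, the spindle stands. The pin starts 182 mm up in the screw's frame and rises by 1.2 mm per rad of slip. In all 2 to 4.6 rad of turning. A spring in the cap (1.2 N m/rad) gives first, and turns the cap back by up to 0.2 rad when it is let go
- wheel: a loose plywood wheel, a flat disc 84 mm across and 6 mm thick, lying on the table; bystander, not to be disturbed; origin at its underside
- cell_a: a small battery cell, 50 mm long and 14 mm thick, lying on the table; bystander, not to be disturbed; origin at its underside (lying along its x axis)
- cell_b: a second battery cell like the first; bystander, not to be disturbed; origin at its underside (lying along its x axis)
- holder: a black open battery holder, 64 x 62 x 18 mm; bystander, not to be disturbed; origin at its underside
- water: a clear water bottle standing 150 mm tall, 62 mm across; bystander, not to be disturbed; origin at its underside
- driver: a screwdriver with a green handle lying on the table; bystander, not to be disturbed; origin at its underside (lying along its x axis)
- case: a purple pencil case, 200 x 85 x 35 mm; bystander, not to be disturbed; origin at its underside
- tape: a roll of tape lying flat, 90 mm across, 19 mm high; bystander, not to be disturbed; origin at its underside
Not all that is in view belongs to the job. What is meant by the beam is not yellow, and is the smaller of those in its own colour.

How it is judged (in metres and radians):
On the way, in this order (a step that is already met when the one before it is completed fails the run):
1. the beam is home against the stop (x of beam_center in the frame of press above -0.039 m and angle between beam's own z axis and vertical below 0.05 rad), for 0.2 s.
2. with the beam home, the cap is turned until the clutch slips, the foot bearing on the beam (x of beam_center in the frame of press above -0.039 m and z of pin_top in the frame of screw between 0.18212 and 0.18266 m and contact force between screw and beam above 8 N), for 0.2 s.
At the end, for the whole second after the job is handed in: The beam lies flat in the guides, within 4 mm of the stop and at rest, the foot presses on it with more than 8 N, and the clutch has slipped by 0.10 to 0.55 rad in all, so that its pin has risen by 0.12 to 0.66 mm (all of step 2 and angle between beam's own z axis and vertical below 0.05 rad and linear speed of beam below 0.01 m/s); the robot touches nothing.
It fails at once if the clutch is slipped by more than 0.55 rad (not (z of pin_top in the frame of screw below 0.18266 m)).
It fails at once if the beam is driven against the stop with more than 25 N (contact force between beam and stop above 25 N).
It fails at once if another thing on the table is moved by more than 30 mm (distance of any of wheel, cell_a, cell_b, holder, water, driver, case, tape from where it was at the start of the episode above 0.03 m).
It also fails if it takes over 72 s, if anything falls off the work surface, if the arm or the gripper's body presses on something with over 40 N, if the wrist force passes 120 N, or if a joint passes its speed limit or range.

## Working session

There is one attempt and no reset: what is moved stays moved. The work goes in short steps, Python scripts to look and compute and a tool call to move; the robot and the scene stay as the last step left them, time stands still between calls to the robot, and variables do not carry over. Pictures are saved under pics/ and viewed, at most 10 in all, crops included, and the job is handed in when it is done.

Besides the shell and the picture viewer there is one more tool, called after "Request:" as name(argument=value, ...) on one line, values as JSON. arm_command: Moves the arm, as the interface text tells. Its arguments: {"type":"object","properties":{"plan":{"type":"array"},"newtons":{"type":"number"}},"required":["plan"]}

```bash
mkdir -p pics
cat > h.py <<'E'
import numpy as np, cv2
from scipy.spatial.transform import Rotation as R
from cell import manip, eyes, ticket
def rot(o):
    o=np.array(o,float)
    return o if o.shape==(3,3) else R.from_euler('xyz',o).as_matrix()
def pts(c,uv,z=None):
    """pixels -> world; on plane z, or by depth map if z None"""
    uv=np.array(uv,float).reshape(-1,1,2)
    K=np.array([[c['fx'],0,c['cx']],[0,c['fy'],c['cy']],[0,0,1]])
    n=cv2.undistortPoints(uv,K,np.array(c['dist'],float)).reshape(-1,2)
    d=np.c_[n,np.ones(len(n))]; M=rot(c['orientation']); e=np.array(c['eye'])
    w=d@M.T
    if z is None:
        q=uv.reshape(-1,2).round().astype(int); s=c['z_map'][q[:,1],q[:,0]]
    else: s=(z-e[2])/w[:,2]
    return e+w*s[:,None]
E
python3 - <<'E'
from h import *
import pickle
for n in('scene','top','wrist'):
    c=eyes.camera(n); cv2.imwrite(f'pics/{n}0.png',c['img']); print(n,c['eye'],c['orientation'],c['fx']); pickle.dump(c,open(n+'0.pkl','wb'))
print(manip.read_state())
E
```

```text
scene [1029.02894212  211.02364142  878.18726568] [-2.55733169 -0.00360685  2.12946539] 368.14759379536713
top [ 405.6384677   -48.55032692 1408.58804506] [-2.98498333  0.02296408 -1.57092213] 420.1633321841934
wrist [ 85.10355775 548.83310005 383.34631798] [2.86098532e+00 7.32786068e-04 1.27209360e+00] 294.24388206342775
{'clock': 0.15, 'joints': array([ 1.20539883e+00,  3.00307601e-01,  1.52139324e+00,  3.94470880e-05,
        1.32069557e+00, -6.65802416e-02]), 'qd': array([ 0.00065981, -0.00191935, -0.00174162,  0.00047245,  0.00122135,
       -0.00119948]), 'effort': array([-1.64623607e-04, -5.31961906e+01, -3.52817273e+01,  7.07694143e-02,
        2.37234018e-02, -3.62273283e-05]), 'eef_pos': array([161.8327184 , 525.46415944, 205.05548281]), 'eef_rot': array([-3.14079321e+00, -9.16025156e-05,  2.84276558e+00]), 'wrist_force': array([ 0.741506  , -0.38270473,  0.54283904]), 'moment': array([0.0403355 , 0.02513804, 0.01372365]), 'finger_force': 0.0, 'finger_gap': 93.77389204123564}
```

View pics/top0.png

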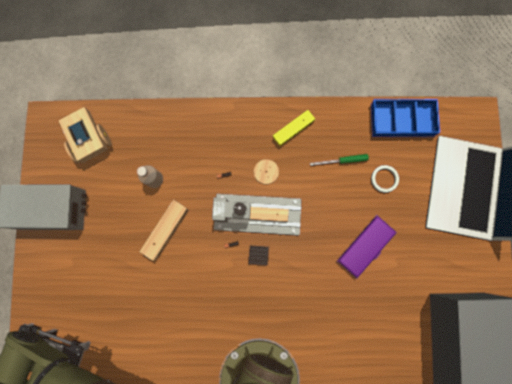

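View pics/scene0.png

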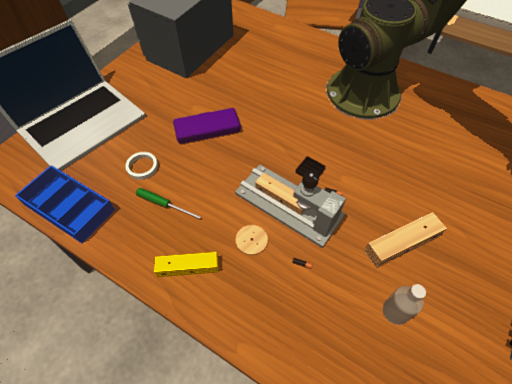

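The top view shows the press at (257,214), with its column at the left end, so press +x runs to image left (about world +y). The cap is at (240,209).

There are three candidates for the beam:
- **Yellow bar at (294,128):** excluded by its colour.
- **Large plywood plank at (164,230):** loose on the table and the larger of the two plywood pieces.
- **Small plywood beam in the press at (268,214):** this one fits, being the smaller plywood piece and lying between the rails.

I'll confirm it in a crop.

Run:
```python
from h import *
import pickle
c=pickle.load(open('top0.pkl','rb')); im=c['img']
cv2.imwrite('pics/crop1.png',cv2.resize(im[185:245,205:310],None,fx=7,fy=7,interpolation=cv2.INTER_CUBIC))
vv,uu=np.mgrid[185:245,205:310]; uv=np.c_[uu.ravel(),vv.ravel()]
P=pts(c,uv); hsv=cv2.cvtColor(im,cv2.COLOR_BGR2HSV)[uv[:,1],uv[:,0]]
for lo,hi in((165,200),(110,135),(44,58),(20,30),(8,19)):
    m=(P[:,2]>lo)&(P[:,2]<hi); 
    if m.sum()<6: print(lo,m.sum());continue
    r=cv2.minAreaRect(P[m,:2].astype(np.float32)); print(lo,hi,m.sum(),np.median(P[m],0).round(1),r)
# beam by colour
m=(hsv[:,0]>10)&(hsv[:,0]<25)&(hsv[:,1]>60)&(hsv[:,2]>150)&(P[:,2]>35)
Q=pts(c,uv[m],51); print('beam',m.sum(),np.median(P[m],0),cv2.minAreaRect(Q[:,:2].astype(np.float32)))
# base plate: grey, z<=30
g=(hsv[:,1]<60)&(hsv[:,2]>90)
r=cv2.minAreaRect(pts(c,uv[g&(P[:,2]<19)&(P[:,2]>8)],15)[:,:2].astype(np.float32));print('plate',r,cv2.boxPoints(r))
```

```text
165 200 130 [535.   53.7 177.1] ((535.7613525390625, 54.14875793457031), (35.97964859008789, 35.92369079589844), 1.7310346364974976)
110 135 551 [535.5 102.9 117. ] ((538.9741821289062, 84.0985107421875), (117.9558334350586, 68.98429870605469), 89.35213470458984)
44 58 478 [529.1 -32.8  50.6] ((528.6690673828125, 8.084861755371094), (47.25889587402344, 205.58143615722656), 0.7765355706214905)
20 30 463 [508.3 -32.5  24.4] ((531.2335205078125, 2.840728759765625), (279.2474670410156, 116.02568054199219), 85.81157684326172)
8 19 1355 [508.9 -12.4  14.5] ((520.675048828125, 4.73095703125), (290.71539306640625, 196.4588165283203), 84.03614807128906)
beam 481 [529.08332975 -32.77530852  50.83160604] ((529.7657470703125, 6.103363037109375), (324.7586364746094, 188.199462890625), 89.9426498413086)
plate ((532.4083251953125, 6.1016998291015625), (282.40716552734375, 119.76289367675781), 86.20970153808594) [[ 463.3236  -130.83456]
 [ 582.8246  -138.7515 ]
 [ 601.49304  143.03796]
 [ 481.99207  150.9549 ]]
```

View pics/crop1.png

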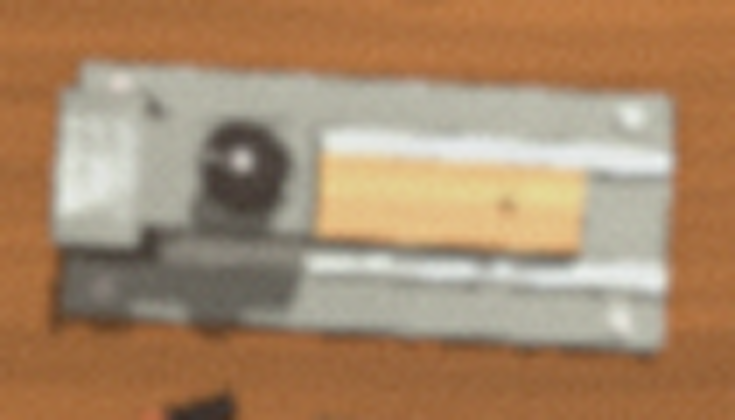

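The crop confirms it: the plywood beam sits between the two white rails. Its free end is at crop x≈583 (pixel ≈288, 215), and the black cap is at crop (242,165). Plate and cap agree on the press origin at about (535.6, 53.8), with yaw about 86.2°.

Run:
```python
from h import *
import pickle
c=pickle.load(open('top0.pkl','rb')); im=c['img']
a=np.radians(86.2); X=np.array([np.cos(a),np.sin(a)]); Y=np.array([-X[1],X[0]]); O=np.array([535.6,53.8])
vv,uu=np.mgrid[185:245,205:310]; uv=np.c_[uu.ravel(),vv.ravel()]
P=pts(c,uv); h=cv2.cvtColor(im,cv2.COLOR_BGR2HSV)[uv[:,1],uv[:,0]]
m=(h[:,0]>8)&(h[:,0]<28)&(h[:,1]>60)&(P[:,2]>40)&(P[:,2]<60)
q=P[m,:2]-O; x,y=q@X,q@Y
print('end x',np.percentile(x,[0,1,3,10]),'y',np.percentile(y,[1,50,99]))
for f in(-170,-140,-118): print(f,O+X*f)
s=manip.read_state(); print(s['eef_pos'],s['eef_rot'])
# axes of the tool after turning to yaw 1.505: x=X, y=(sin,-cos), shift needed to x=-165
d=O-165*X-s['eef_pos'][:2]; yaw=s['eef_rot'][2]; print('tool now dx,dy',d@[np.cos(yaw),np.sin(yaw)],d@[np.sin(yaw),-np.cos(yaw)],'turn',yaw-1.5045)
```

```text
end x [-148.19938892 -146.49320486 -144.26669929 -135.63802725] y [-19.40130016   0.29512179  19.86067628]
-170 [ 524.33343693 -115.82624961]
-140 [526.32165394 -85.89220556]
-118 [527.77967975 -63.94057326]
[161.8327184  525.46415944 205.05548281] [-3.14079321e+00 -9.16025156e-05  2.84276558e+00]
tool now dx,dy -534.0790514258351 -501.28451477650066 turn 1.338265582198258
```

Request:
arm_command(plan=[[-1,-0.0334,-0.0313,0,0],[-1,-0.0334,-0.0313,0,0],[-1,-0.0334,-0.0313,0,0],[-1,-0.0334,-0.0313,0,0],[-1,-0.0334,-0.0313,0,0],[-1,-0.0334,-0.0313,0,0],[-1,-0.0334,-0.0313,0,0],[-1,-0.0334,-0.0313,0,0],[-1,-0.0334,-0.0313,0,0],[-1,-0.0334,-0.0313,0,0],[-1,-0.0334,-0.0313,0,0],[-1,-0.0334,-0.0313,0,0],[-1,-0.0334,-0.0313,0,0],[-1,-0.0334,-0.0313,0,0],[-1,-0.0334,-0.0313,0,0],[-1,-0.0334,-0.0313,0,0]], newtons=20)

```text
clock: 2.15
eef_pos: [525.7, -111.7, 205.2]
eef_rot: [3.142, -0.0, 2.843]
wrist_force: [0.6, -0.0, -0.0]
finger_gap: 0.3
finger_force: 0.0
```

Request:
arm_command(plan=[[-1,0,0,0,0.167],[-1,0,0,0,0.167],[-1,0,0,0,0.167],[-1,0,0,0,0.167],[-1,0,0,0,0.167],[-1,0,0,0,0.167],[-1,0,0,0,0.167],[-1,0,0,0,0.167],[-1,0,0,0,0]])

```text
clock: 3.28
eef_pos: [525.1, -110.3, 205.2]
eef_rot: [-3.141, -0.0, 1.508]
wrist_force: [0.5, 0.0, -0.5]
finger_gap: 0.5
finger_force: 0.0
```

Request:
arm_command(plan=[[-1,0,0,0.03,0],[-1,0,0,0.03,0],[-1,0,0,0.03,0],[-1,0,0,0.03,0],[-1,0,0,0.025,0],[-1,0,0,0.02,0],[-1,0,0,0,0]])

```text
clock: 4.15
eef_pos: [524.4, -110.1, 39.3]
eef_rot: [-3.139, -0.001, 1.51]
wrist_force: [1.0, 0.5, 0.3]
finger_gap: 0.7
finger_force: 0.0
```

Request:
arm_command(plan=[[-1,0.003,0,0,0],[-1,0.003,0,0,0],[-1,0.003,0,0,0],[-1,0.003,0,0,0],[-1,0.003,0,0,0],[-1,0.003,0,0,0],[-1,0.003,0,0,0],[-1,0.003,0,0,0],[-1,0.003,0,0,0],[-1,0.003,0,0,0],[-1,0.003,0,0,0],[-1,0.003,0,0,0]])

```text
clock: 5.65
eef_pos: [527.5, -74.2, 40.4]
eef_rot: [-3.142, -0.0, 1.507]
wrist_force: [0.5, -2.6, 2.2]
finger_gap: 0.2
finger_force: 1.2
```

Run:
```python
from h import *
s=manip.read_state(); print(s['eef_pos'],s['wrist_force'],s['moment'])
c=eyes.camera('scene')
cv2.imwrite('pics/scene1.png',cv2.resize(c['img'][130:270,210:370],None,fx=4,fy=4))
```

```text
[527.50564638 -74.164789    40.42080988] [ 0.48137259 -2.55785499  2.23477773] [-0.53123311  0.08590333  0.0049638 ]
```

View pics/scene1.png

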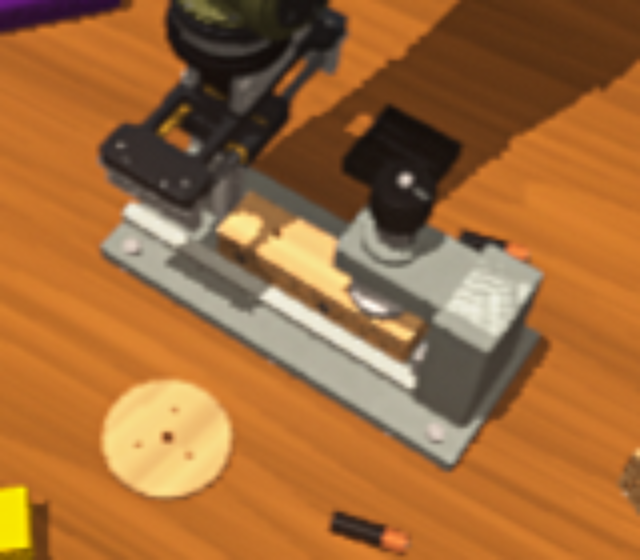

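The crop shows the fingers behind the beam's near end, at about crop (215,210). The beam is sliding, and its far end at about (420,340) is just short of the stop. I'll continue in smaller steps and watch the force.

Request:
arm_command(plan=[[-1,0.001,0,0,0],[-1,0.001,0,0,0],[-1,0.001,0,0,0],[-1,0.001,0,0,0],[-1,0.001,0,0,0],[-1,0.001,0,0,0],[-1,0,0,0,0]])

```text
clock: 6.58
eef_pos: [527.8, -68.2, 40.4]
eef_rot: [-3.141, -0.0, 1.507]
wrist_force: [0.6, -0.4, 0.9]
finger_gap: 0.1
finger_force: 0.0
```

Request:
arm_command(plan=[[-1,0.001,0,0,0],[-1,0.001,0,0,0],[-1,0,0,0,0]])

```text
clock: 6.95
eef_pos: [528.0, -66.2, 40.4]
eef_rot: [-3.141, -0.0, 1.507]
wrist_force: [-0.4, 0.4, -0.4]
finger_gap: 0.3
finger_force: 0.0
```

Request:
arm_command(plan=[[-1,0.001,0,0,0],[-1,0.001,0,0,0],[-1,0,0,0,0]])

```text
clock: 7.32
eef_pos: [528.2, -64.8, 40.5]
eef_rot: [3.141, 0.001, 1.507]
wrist_force: [-0.1, -6.0, 0.3]
finger_gap: 0.4
finger_force: 2.9
```

Request:
arm_command(plan=[[-1,0.001,0,0,0],[-1,0,0,0,0]])

```text
clock: 7.58
eef_pos: [528.2, -64.1, 40.6]
eef_rot: [3.141, 0.001, 1.507]
wrist_force: [-0.9, -7.6, -0.4]
finger_gap: 0.5
finger_force: 4.2
```

Request:
arm_command(plan=[[-1,-0.001,0,0,0],[-1,-0.001,0,0,0],[-1,-0.001,0,0,0],[-1,-0.005,0,0,0],[-1,-0.005,0,0,0],[-1,0,0,-0.03,0],[-1,0,0,-0.03,0],[-1,0,0,-0.03,0],[-1,0,0,-0.03,0],[-1,0,0,-0.03,0],[-1,0,0,-0.035,0],[1,0,0,0,-0.18],[1,0,0,0,-0.18],[1,0,0,0,-0.18],[1,0,0,0,-0.18],[1,0,0,0,-0.18]])

```text
clock: 9.57
eef_pos: [527.3, -76.5, 225.4]
eef_rot: [3.142, -0.0, 2.413]
wrist_force: [1.3, 0.6, 0.8]
finger_gap: 46.9
finger_force: 0.0
```

Run:
```python
from h import *
import pickle
c=eyes.camera('top'); im=c['img']; pickle.dump(c,open('top1.pkl','wb'))
a=np.radians(86.2); X=np.array([np.cos(a),np.sin(a)]); Y=np.array([-X[1],X[0]]); O=np.array([535.6,53.8])
vv,uu=np.mgrid[185:245,205:310]; uv=np.c_[uu.ravel(),vv.ravel()]
P=pts(c,uv); h=cv2.cvtColor(im,cv2.COLOR_BGR2HSV)[uv[:,1],uv[:,0]]
m=(h[:,0]>8)&(h[:,0]<28)&(h[:,1]>60)&(P[:,2]>40)&(P[:,2]<60)
q=P[m,:2]-O; print('end',np.percentile(q@X,[1,3,10]),np.percentile(q@Y,[1,50,99]))
s=manip.read_state(); print(s['eef_pos'],s['eef_rot'],s['joints'])
# scene camera, cap outline at several heights
c=eyes.camera('scene'); P=pts(c,np.c_[np.mgrid[250:380,130:250][0].ravel(),np.mgrid[250:380,130:250][1].ravel()])
for k in(P,):
    m=(np.hypot(*(k[:,:2]-O).T)<30)&(k[:,2]>120)
    hh,_=np.histogram(k[m,2],np.arange(120,200,4)); print(hh)
    t=k[m&(k[:,2]>172)]; print(np.median(t,0),t.min(0),t.max(0))
```

```text
end [-109.44649178 -106.86069242 -102.2730089 ] [-19.21708618   3.95741826  20.69726429]
[527.31126082 -76.57328379 225.44710657] [ 3.14154636e+00 -1.02864185e-04  2.42184348e+00] [-2.12995003e-01  2.46403913e-01  1.54189996e+00  9.25793273e-05
  1.35335625e+00 -1.06406213e+00]
[ 52  36   9  10   9   0   2   5  15  16  14  20  17  47 111   9   0   0
   0]
[539.32603008  51.59761384 176.67821863] [519.93264288  32.22215965 172.10184892] [556.02784745  70.5952289  182.82142882]
```

Request:
arm_command(plan=[[1,0.0197,0.0259,0,0],[1,0.0197,0.0259,0,0],[1,0.0197,0.0259,0,0],[1,0.0197,0.0259,0,0],[1,0,0,0,-0.183],[1,0,0,0,-0.183],[1,0,0,0,-0.183],[1,0,0,0,-0.183],[1,0,0,0,-0.183],[1,0,0,0,-0.183],[1,0,0,0,-0.183],[1,0,0,0,-0.183],[1,0,0,0,-0.183],[1,0,0,0,0],[1,0,0,0,0]])

```text
clock: 11.55
eef_pos: [538.4, 53.3, 225.4]
eef_rot: [3.142, 0.0, -2.236]
wrist_force: [0.4, -0.1, 1.2]
finger_gap: 93.7
finger_force: 0.0
```

Run:
```python
from h import *
c=eyes.camera('wrist'); im=c['img']; cv2.imwrite('pics/w1.png',im)
s=manip.read_state(); print(s['eef_pos'],s['eef_rot'],s['joints'])
vv,uu=np.mgrid[0:384,0:512]; P=pts(c,np.c_[uu.ravel(),vv.ravel()])
m=(np.hypot(*(P[:,:2]-[536,53.5]).T)<35)&(P[:,2]>168)&(P[:,2]<190)
t=P[m]; print(m.sum(),np.histogram(t[:,2],np.arange(168,190,1))); 
t=t[(t[:,2]>173)&(t[:,2]<180)]; print(cv2.minEnclosingCircle(t[:,:2].astype(np.float32)),np.median(t,0))
# tool-frame version
Rm=rot(s['eef_rot']); e=(cv2.minEnclosingCircle(t[:,:2].astype(np.float32))[0]-s['eef_pos'][:2]); print('offset tool xy',Rm[:2,:2].T@e)
```

```text
[538.35709914  53.30470781 225.4222223 ] [ 3.14150425e+00 -2.25641823e-05 -2.23431977e+00] [ 3.09668008e-02  2.64812020e-01  1.51894186e+00  4.01437403e-05
  1.35792114e+00 -2.44711090e+00]
1586 (array([ 13,  12,  16,  28,  49,  54,  29,  85, 521, 595, 107,  12,  32,
        29,   2,   2,   0,   0,   0,   0,   0]), array([168, 169, 170, 171, 172, 173, 174, 175, 176, 177, 178, 179, 180,
       181, 182, 183, 184, 185, 186, 187, 188, 189]))
((536.3573608398438, 52.87533187866211), 19.328006744384766) [535.29624486  51.29191348 177.02410981]
offset tool xy [1.56990585 1.31099677]
```

View pics/w1.png

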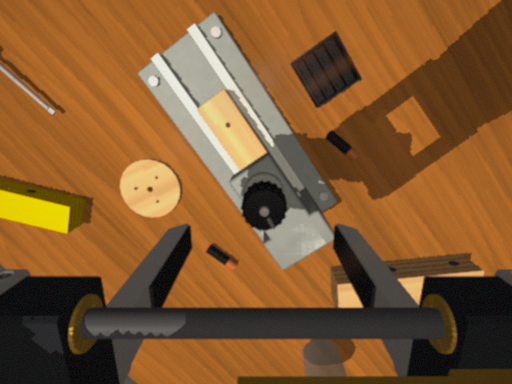

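The wrist view shows the cap at (264,206), with the pin near (265,212), centred between the fingers. The beam is home under the arm. I'll correct by 1.4 and 1.6 mm, descend, and close lightly to check the centring.

Request:
arm_command(plan=[[1,0.0014,0.0016,0.02,0],[0.5,0,0,0.025,0],[0.2,0,0,0.022,0],[0,0,0,0.01,0],[0,0,0,0,0],[0,0,0,0,0]], newtons=6)

```text
clock: 12.35
eef_pos: [536.7, 53.2, 149.4]
eef_rot: [-3.141, 0.001, -2.23]
wrist_force: [-0.2, 0.2, -0.9]
finger_gap: 48.6
finger_force: 0.0
```

Request:
arm_command(plan=[[-0.4,0,0,0,0],[-0.4,0,0,0,0],[-0.4,0,0,0,0],[-0.4,0,0,0,0]], newtons=6)

```text
clock: 12.85
eef_pos: [536.5, 53.2, 148.9]
eef_rot: [-3.141, 0.001, -2.229]
wrist_force: [-0.1, -0.8, 5.2]
finger_gap: 35.9
finger_force: 6.0
```

```bash
cat > st.py <<'E'
from h import *
s=manip.read_state(); Rm=rot(s['eef_rot'])
print(s['clock'],s['eef_pos'].round(2),s['eef_rot'].round(3),'j6',s['joints'][5].round(3),'gap',round(s['finger_gap'],1),round(s['finger_force'],1),'F tool',(Rm.T@s['wrist_force']).round(2),'M tool',(Rm.T@s['moment']).round(3),'tau6',s['effort'][5].round(3))
E
python3 st.py
```

```text
12.85 [536.49  53.21 148.89] [-3.141e+00  1.000e-03 -2.229e+00] j6 -2.452 gap 35.9 6.0 F tool [ 0.66 -0.45 -5.19] M tool [-0.08   0.    -0.071] tau6 0.001
```

Request:
arm_command(plan=[[-0.5,0,0,0,0],[-0.5,0,0,0,0],[-0.5,0,0,0.0001,0.08],[-0.5,0,0,0.0001,0.08],[-0.5,0,0,0.0001,0.08],[-0.5,0,0,0.0001,0.08],[-0.5,0,0,0.0001,0.08],[-0.5,0,0,0.0001,0.08],[-0.5,0,0,0.0001,0.08],[-0.5,0,0,0.0001,0.08],[-0.5,0,0,0.0001,0.08],[-0.5,0,0,0.0001,0.08]], newtons=40)

```text
clock: 14.35
eef_pos: [536.6, 53.0, 147.9]
eef_rot: [-3.141, 0.001, -3.032]
wrist_force: [0.8, -0.9, 5.4]
finger_gap: 35.7
finger_force: 40.0
```

```bash
python3 st.py
```

```text
14.35 [536.61  53.02 147.88] [-3.141e+00  1.000e-03 -3.032e+00] j6 -1.649 gap 35.7 40.0 F tool [-0.69 -1.02 -5.36] M tool [ 0.28  -0.109 -0.041] tau6 -1.323
```

Request:
arm_command(plan=[[-0.5,0,0,0.0001,0.08],[-0.5,0,0,0.0001,0.08],[-0.5,0,0,0.0001,0.08],[-0.5,0,0,0.0001,0.08],[-0.5,0,0,0.0001,0.08],[-0.5,0,0,0.0001,0.08],[-0.5,0,0,0,0]])

```text
clock: 15.22
eef_pos: [536.6, 52.9, 147.3]
eef_rot: [-3.141, 0.001, 2.773]
wrist_force: [0.9, -2.8, 5.9]
finger_gap: 35.1
finger_force: 40.0
```

```bash
python3 st.py
```

```text
15.225 [536.57  52.88 147.26] [-3.141e+00  1.000e-03  2.773e+00] j6 -1.171 gap 35.1 40.0 F tool [-1.91 -2.32 -5.88] M tool [ 0.443 -0.286 -0.013] tau6 0.71
```

Request:
arm_command(plan=[[-0.5,0,0,0.0001,0.08],[-0.5,0,0,0.0001,0.08],[-0.5,0,0,0,0]])

```text
clock: 15.6
eef_pos: [536.5, 52.8, 147.0]
eef_rot: [-3.141, 0.001, 2.613]
wrist_force: [0.6, -3.1, 6.1]
finger_gap: 36.0
finger_force: 40.0
```

```bash
python3 st.py
```

```text
15.6 [536.54  52.82 147.04] [-3.141e+00  1.000e-03  2.613e+00] j6 -1.011 gap 36.0 40.0 F tool [-2.05 -2.39 -6.09] M tool [ 0.483 -0.35   0.024] tau6 0.709
```

Request:
arm_command(plan=[[-0.5,0,0,0.0001,0.08],[-0.5,0,0,0.0001,0.08],[-0.5,0,0,0,0]])

```text
clock: 15.98
eef_pos: [536.5, 52.8, 146.8]
eef_rot: [3.142, 0.001, 2.452]
wrist_force: [0.7, -2.5, 5.5]
finger_gap: 35.6
finger_force: 40.0
```

```bash
python3 st.py
```

```text
15.975 [536.51  52.82 146.83] [3.142e+00 1.000e-03 2.452e+00] j6 -0.851 gap 35.6 40.0 F tool [-2.17 -1.52 -5.52] M tool [ 0.519 -0.401 -0.043] tau6 0.709
```

Request:
arm_command(plan=[[-0.5,0,0,0.0001,0.08],[-0.5,0,0,0.0001,0.08],[-0.5,0,0,0,0]])

```text
clock: 16.35
eef_pos: [536.5, 52.7, 146.6]
eef_rot: [3.142, 0.001, 2.292]
wrist_force: [0.0, -3.2, 6.1]
finger_gap: 35.4
finger_force: 40.0
```

```bash
python3 st.py
```

```text
16.35 [536.5   52.75 146.63] [3.142e+00 1.000e-03 2.292e+00] j6 -0.691 gap 35.4 40.0 F tool [-2.43 -2.13 -6.11] M tool [ 0.554 -0.503  0.016] tau6 0.709
```

Request:
arm_command(plan=[[-0.5,0,0,0.0001,0.08],[-0.5,0,0,0.0001,0.08],[-0.5,0,0,0,0]])

```text
clock: 16.73
eef_pos: [536.5, 52.7, 146.4]
eef_rot: [3.141, 0.001, 2.132]
wrist_force: [-0.4, -3.6, 4.9]
finger_gap: 35.4
finger_force: 40.0
```

```bash
python3 st.py
```

```text
16.725 [536.45  52.71 146.45] [3.141e+00 1.000e-03 2.132e+00] j6 -0.531 gap 35.4 40.0 F tool [-2.79 -2.24 -4.88] M tool [ 0.497 -0.554  0.01 ] tau6 0.709
```

Request:
arm_command(plan=[[-0.5,0,0,0.0001,0.08],[-0.5,0,0,0.0001,0.08],[-0.5,0,0,0,0]])

```text
clock: 17.1
eef_pos: [536.4, 52.7, 146.2]
eef_rot: [3.141, 0.001, 1.972]
wrist_force: [0.2, -4.1, 5.8]
finger_gap: 35.7
finger_force: 40.0
```

```bash
python3 st.py
```

```text
17.1 [536.41  52.7  146.23] [3.141e+00 1.000e-03 1.972e+00] j6 -0.371 gap 35.7 40.0 F tool [-3.84 -1.37 -5.76] M tool [ 0.457 -0.614 -0.02 ] tau6 0.708
```

Request:
arm_command(plan=[[-0.5,0,0,0.0001,0.08],[-0.5,0,0,0.0001,0.08],[-0.5,0,0,0,0]])

```text
clock: 17.48
eef_pos: [536.4, 52.7, 146.0]
eef_rot: [3.141, 0.001, 1.812]
wrist_force: [-0.2, -3.9, 5.9]
finger_gap: 35.4
finger_force: 40.0
```

```bash
python3 st.py
```

```text
17.475 [536.38  52.71 146.01] [3.141e+00 1.000e-03 1.812e+00] j6 -0.211 gap 35.4 40.0 F tool [-3.71 -1.13 -5.91] M tool [ 0.465 -0.658  0.028] tau6 0.708
```

Request:
arm_command(plan=[[-0.5,0,0,0.0001,0.08],[-0.5,0,0,0.0001,0.08],[-0.5,0,0,0,0]])

```text
clock: 17.85
eef_pos: [536.3, 52.7, 145.8]
eef_rot: [3.141, 0.001, 1.652]
wrist_force: [-1.6, -3.7, 5.8]
finger_gap: 35.3
finger_force: 40.0
```

```bash
python3 st.py
```

```text
17.85 [536.34  52.71 145.81] [3.141e+00 1.000e-03 1.652e+00] j6 -0.051 gap 35.3 40.0 F tool [-3.6  -1.92 -5.81] M tool [ 0.38  -0.736 -0.026] tau6 0.708
```

Request:
arm_command(plan=[[-0.5,0,0,0.0001,0.08],[-0.5,0,0,0.0001,0.08],[-0.5,0,0,0,0]])

```text
clock: 18.23
eef_pos: [536.3, 52.7, 145.6]
eef_rot: [3.141, 0.001, 1.492]
wrist_force: [-0.7, -3.8, 5.4]
finger_gap: 35.6
finger_force: 40.0
```

```bash
python3 st.py; python3 -c "
from h import *
c=eyes.camera('scene'); cv2.imwrite('pics/s2.png',cv2.resize(c['img'][130:250,240:370],None,fx=6,fy=5))"
```

```text
18.225 [536.29  52.7  145.58] [3.141e+00 1.000e-03 1.492e+00] j6 0.109 gap 35.6 40.0 F tool [-3.88 -0.42 -5.44] M tool [ 0.387 -0.822 -0.027] tau6 0.708
```

View pics/s2.png

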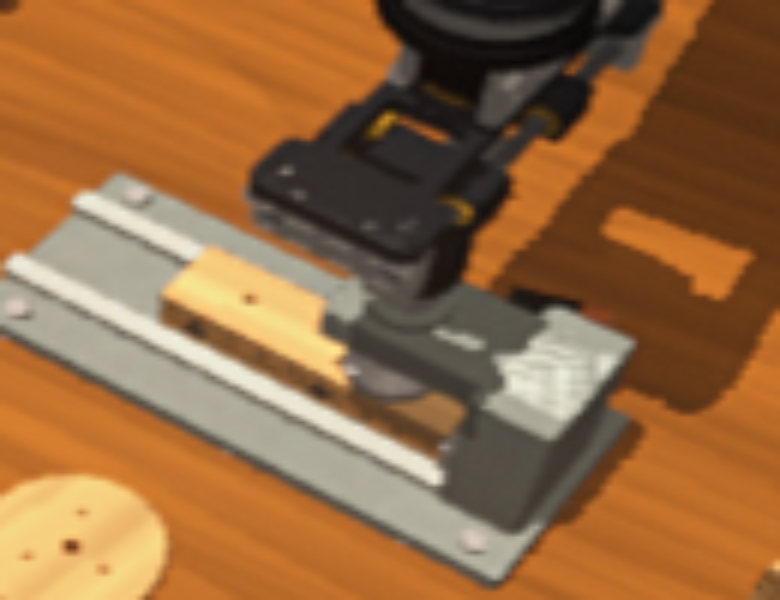

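The crop shows the fingers on the cap at about (420,270). The foot at about (385,380) sits close above the beam, and the beam's far end at about (450,440) is at the stop. I'll keep turning.

Request:
arm_command(plan=[[-0.5,0,0,0.0001,0.08],[-0.5,0,0,0.0001,0.08],[-0.5,0,0,0,0]])

```text
clock: 18.65
eef_pos: [536.3, 52.7, 145.4]
eef_rot: [3.141, 0.001, 1.332]
wrist_force: [-2.3, -3.5, 5.8]
finger_gap: 35.3
finger_force: 40.0
```

```bash
python3 st.py
```

```text
18.65 [536.26  52.7  145.39] [3.141e+00 1.000e-03 1.332e+00] j6 0.269 gap 35.3 40.0 F tool [-4.   -1.41 -5.78] M tool [ 0.228 -0.853 -0.023] tau6 0.707
```

Request:
arm_command(plan=[[-0.5,0,0,0.0001,0.08],[-0.5,0,0,0.0001,0.08],[-0.5,0,0,0,0]])

```text
clock: 19.02
eef_pos: [536.2, 52.7, 145.2]
eef_rot: [3.141, 0.001, 1.173]
wrist_force: [-2.6, -3.2, 6.0]
finger_gap: 35.4
finger_force: 40.0
```

```bash
python3 st.py
```

```text
19.025 [536.22  52.73 145.19] [3.141e+00 1.000e-03 1.173e+00] j6 0.429 gap 35.4 40.0 F tool [-3.94 -1.21 -5.99] M tool [ 0.199 -0.916  0.019] tau6 0.708
```

```bash
cat > st.py <<'E'
from h import *
L=[]
for i in range(5):
    s=manip.read_state(); Rm=rot(s['eef_rot']); L.append(np.r_[Rm.T@s['wrist_force'],Rm.T@s['moment']])
    if i<4: eyes.camera('top')
print(s['clock'],'z',s['eef_pos'][2].round(2),'yaw',s['eef_rot'][2].round(3),'j6',s['joints'][5].round(3),'F',np.mean(L,0)[:3].round(2),'M',np.mean(L,0)[3:].round(3),'tau6',s['effort'][5].round(3),'Mz each',np.array(L)[:,5].round(3))
E
python3 st.py
```

```text
19.225 z 145.18 yaw 1.174 j6 0.428 F [-3.89 -0.96 -6.91] M [ 0.211 -0.914  0.01 ] tau6 0.008 Mz each [ 0.019  0.001  0.024  0.015 -0.008]
```

Request:
arm_command(plan=[[-0.5,0,0,0.0001,0.08],[-0.5,0,0,0.0001,0.08],[-0.5,0,0,0,0]])

```text
clock: 19.6
eef_pos: [536.2, 52.8, 145.0]
eef_rot: [3.141, 0.001, 1.012]
wrist_force: [-3.0, -3.8, 6.9]
finger_gap: 35.6
finger_force: 40.0
```

```bash
python3 st.py
```

```text
19.8 z 145.03 yaw 1.014 j6 0.588 F [-4.57 -0.75 -6.95] M [ 0.16  -0.944 -0.015] tau6 0.038 Mz each [-0.048 -0.011 -0.01  -0.007 -0.001]
```

Request:
arm_command(plan=[[-0.5,0,0,0.0001,0.08],[-0.5,0,0,0.0001,0.08],[-0.5,0,0,0,0]])

```text
clock: 20.18
eef_pos: [536.2, 52.8, 144.9]
eef_rot: [3.141, 0.001, 0.853]
wrist_force: [-3.1, -3.0, 8.2]
finger_gap: 35.4
finger_force: 40.0
```

```bash
python3 st.py
```

```text
20.375 z 144.92 yaw 0.854 j6 0.748 F [-4.28 -0.4  -8.01] M [ 0.134 -1.015 -0.071] tau6 0.084 Mz each [-0.095 -0.068 -0.061 -0.042 -0.091]
```

Request:
arm_command(plan=[[-0.5,0,0,0.0001,0.08],[-0.5,0,0,0.0001,0.08],[-0.5,0,0,0,0]])

```text
clock: 20.75
eef_pos: [536.2, 52.8, 144.8]
eef_rot: [3.141, 0.0, 0.693]
wrist_force: [-3.2, -3.2, 9.1]
finger_gap: 35.3
finger_force: 40.0
```

```bash
python3 st.py
```

```text
20.95 z 144.82 yaw 0.694 j6 0.908 F [-4.6  -0.02 -9.05] M [ 0.055 -1.1   -0.151] tau6 0.141 Mz each [-0.163 -0.118 -0.177 -0.111 -0.185]
```

Request:
arm_command(plan=[[-0.5,0,0,0,0.05],[-0.5,0,0,0.0001,0.05],[-0.5,0,0,0,0]])

```text
clock: 21.32
eef_pos: [536.2, 52.8, 144.8]
eef_rot: [3.141, 0.0, 0.593]
wrist_force: [-4.6, -3.5, 9.4]
finger_gap: 35.4
finger_force: 40.0
```

```bash
python3 st.py
```

```text
21.525 z 144.78 yaw 0.594 j6 1.008 F [-4.89 -0.04 -9.27] M [ 0.035 -1.124 -0.189] tau6 0.181 Mz each [-0.182 -0.149 -0.157 -0.219 -0.239]
```

Request:
arm_command(plan=[[-0.5,0,0,0,0.05],[-0.5,0,0,0,0.05],[-0.5,0,0,0,0]])

```text
clock: 21.9
eef_pos: [536.2, 52.9, 144.7]
eef_rot: [3.141, 0.0, 0.493]
wrist_force: [-3.7, -2.7, 9.9]
finger_gap: 35.4
finger_force: 40.0
```

```bash
python3 st.py
```

```text
22.1 z 144.72 yaw 0.494 j6 1.108 F [-4.54  0.74 -9.49] M [-0.051 -1.117 -0.212] tau6 0.202 Mz each [-0.166 -0.167 -0.245 -0.239 -0.244]
```

Request:
arm_command(plan=[[-0.5,0,0,0,0.05],[-0.5,0,0,0,0]])

```text
clock: 22.35
eef_pos: [536.1, 52.9, 144.7]
eef_rot: [3.141, 0.0, 0.443]
wrist_force: [-3.7, -2.5, 8.4]
finger_gap: 35.5
finger_force: 40.0
```

```bash
python3 st.py
```

```text
22.55 z 144.72 yaw 0.444 j6 1.158 F [-4.27  0.43 -9.  ] M [-0.106 -1.075 -0.203] tau6 0.219 Mz each [-0.211 -0.185 -0.209 -0.2   -0.206]
```

Request:
arm_command(plan=[[-0.5,0,0,0,0.05],[-0.5,0,0,0,0]])

```text
clock: 22.8
eef_pos: [536.1, 52.9, 144.7]
eef_rot: [3.141, 0.0, 0.393]
wrist_force: [-3.0, -2.5, 9.6]
finger_gap: 35.4
finger_force: 40.0
```

```bash
python3 st.py
```

```text
23.0 z 144.71 yaw 0.394 j6 1.208 F [-4.6   0.87 -8.78] M [-0.141 -1.1   -0.265] tau6 0.244 Mz each [-0.267 -0.211 -0.29  -0.274 -0.281]
```

Request:
arm_command(plan=[[-0.5,0,0,0,0.05],[-0.5,0,0,0,0]])

```text
clock: 23.25
eef_pos: [536.1, 52.9, 144.7]
eef_rot: [3.141, 0.0, 0.343]
wrist_force: [-3.1, -2.2, 8.1]
finger_gap: 35.4
finger_force: 40.0
```

```bash
python3 st.py
```

```text
23.45 z 144.72 yaw 0.344 j6 1.258 F [-4.73  1.17 -8.93] M [-0.175 -1.07  -0.272] tau6 0.246 Mz each [-0.221 -0.241 -0.328 -0.26  -0.308]
```

Request:
arm_command(plan=[[-0.5,0,0,0,0.05],[-0.5,0,0,0,0]])

```text
clock: 23.7
eef_pos: [536.1, 52.9, 144.7]
eef_rot: [3.141, 0.0, 0.293]
wrist_force: [-4.8, -2.2, 9.2]
finger_gap: 35.3
finger_force: 40.0
```

```bash
python3 st.py
```

```text
23.9 z 144.7 yaw 0.294 j6 1.308 F [-5.07  1.19 -9.05] M [-0.183 -1.073 -0.265] tau6 0.246 Mz each [-0.27  -0.27  -0.28  -0.24  -0.267]
```

Torque has levelled off at 0.25 N m since yaw ≈0.39, so the clutch has slipped by about 0.1 rad. I'll add 0.2 rad, hold, and check the plateau.

Request:
arm_command(plan=[[-0.5,0,0,0,0.05],[-0.5,0,0,0,0.05],[-0.5,0,0,0,0.05],[-0.5,0,0,0,0.05],[-0.5,0,0,0,0],[-0.5,0,0,0,0],[-0.5,0,0,0,0]])

```text
clock: 24.78
eef_pos: [536.1, 53.0, 144.7]
eef_rot: [3.141, 0.0, 0.094]
wrist_force: [-3.8, -1.0, 8.8]
finger_gap: 35.3
finger_force: 40.0
```

```bash
python3 st.py
```

```text
24.975 z 144.68 yaw 0.094 j6 1.508 F [-4.51  1.98 -9.02] M [-0.324 -1.03  -0.229] tau6 0.242 Mz each [-0.211 -0.216 -0.302 -0.242 -0.174]
```

Request:
arm_command(plan=[[0.3,0,0,0,0],[0.3,0,0,0,0],[0.3,0,0,0,0],[0.3,0,0,0,0],[0.3,0,0,-0.02,0],[0.3,0,0,-0.03,0],[0.3,0,0,-0.04,0],[0.3,0,0,-0.04,0],[0.3,-0.05,0,0,0],[0.3,-0.05,0,0,0],[0.3,-0.05,0,0,0],[0.3,0,0,0,0],[0.3,0,0,0,0]])

```text
clock: 26.6
eef_pos: [387.5, 39.2, 274.5]
eef_rot: [3.142, -0.001, 0.094]
wrist_force: [-0.5, 0.2, -0.4]
finger_gap: 61.3
finger_force: 0.0
```

Run:
```python
from h import *
c=eyes.camera('top'); im=c['img']
a=np.radians(86.2); X=np.array([np.cos(a),np.sin(a)]); O=np.array([535.6,53.8])
vv,uu=np.mgrid[185:245,205:310]; uv=np.c_[uu.ravel(),vv.ravel()]
P=pts(c,uv); h=cv2.cvtColor(im,cv2.COLOR_BGR2HSV)[uv[:,1],uv[:,0]]
m=(h[:,0]>8)&(h[:,0]<28)&(h[:,1]>60)&(P[:,2]>40)&(P[:,2]<60)
print('end',np.percentile((P[m,:2]-O)@X,[1,3,10]))
t=P[(np.hypot(*(P[:,:2]-O).T)<14)]; print('cap z',np.median(t[:,2]))
c=eyes.camera('scene'); cv2.imwrite('pics/s3.png',c['img'])
```

```text
end [-109.38454016 -107.27851158 -101.58334297]
cap z 174.52392505617115
```

View pics/s3.png

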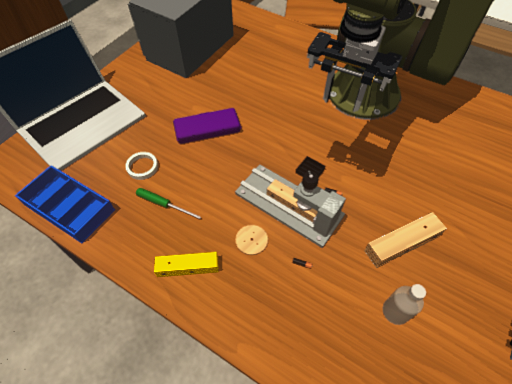

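Run:
```python
from h import *
import pickle
O=np.array([535.6,53.8]); vv,uu=np.mgrid[190:230,220:260]; uv=np.c_[uu.ravel(),vv.ravel()]
def f(n,c):
    P=pts(c,uv); r=np.hypot(*(P[:,:2]-O).T); t=P[(r<16)&(P[:,2]>165),2]; print(n,len(t),np.median(t).round(2),t.mean().round(2),np.percentile(t,[10,90,100]).round(1))
f('before',pickle.load(open('top0.pkl','rb'))); f('home',pickle.load(open('top1.pkl','rb')))
for i in range(3): f('now',eyes.camera('top'))
```

```text
before 92 177.93 178.0 [175.2 181.1 184.9]
home 94 178.06 178.03 [174.6 181.4 184. ]
now 92 173.13 173.57 [171.  177.3 181. ]
now 94 173.94 174.15 [170.6 177.7 183.3]
now 90 173.47 173.56 [170.  177.3 181.1]
```

The cap dropped by about 4.3 mm, which matches the turning, so the pads did not slip. The scene view shows everything in place: the press at (290,205), the wheel at (252,239), the cells, the bottle and the rest. The robot is clear.

```bash
python3 -c "
from cell import ticket
print(ticket.sign_off())"
```

```text
the job is handed in; nothing more can be done
None
```

I handed the job in, though sign-off returned no verdict: the beam is home against the stop and clamped, the clutch slipped by about 0.3 rad (17°, judged from the torque), and nothing else on the table appears to have moved.

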